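Load the optics stage and hold the sample flask down

ROBOT

A 7-joint arm with a two-finger parallel gripper is mounted at the origin on the work surface. World frame = base frame: x ahead of the robot, y to its left, z up, the work surface at z = 0. Lengths are in m, angles in rad, forces in N, time in s.
With the tool pointing down it reaches from about 0.4 to 0.875 m from the base axis. Payload 19.3 kg.
Tool frame: the origin (TCP) lies midway between the tips of the shut fingers; the grasp point (between the pads) lies 19 mm behind it; x points along the fingers, y is the direction in which the jaws open and shut, and the axes are right-handed (so a half turn about x gives the same grasp; the last joint's range is limited). The gripper opens to 85 mm and grips with 20 to 120 N. Pads are 22 mm wide; open, the fingers measure 114 mm over their backs; the gripper's body (76 mm by 85 mm) begins 54 mm behind the grasp point. The pads swing forward as they close: fully open they stand 13 mm farther back than shut.
Start: joints at [-1.387, 0.521, -0.036, 1.599, 0.021, 1.021, -0.113], TCP at [0.157, 0.605, 0.231] pointing down, gripper open.
Joint ranges: [-2.91, 2.91], [-0.3, 2.13], [-1.5, 1.42], [0.17, 2.43], [-1.26, 4.41], [0.16, 1.93], [-2.52, 2.52]. Speed limits (rad/s): [1.89, 1.89, 2.39, 2.39, 3.01, 3.01, 3.01].

INTERFACE

Orientations are given as [roll, pitch, yaw] about the fixed x, y, z axes, in that order (R = Rz(yaw) Ry(pitch) Rx(roll)).
In Python, from workcell import bot gives the robot as it stands. The module is installed in compiled form; this text tells all that it offers.
- The arm moves only by the tool servo_tool, never from a script. Its argument "targets" is a list of rows, each an object of numbers: "x", "y", "z": the shift along the tool's x, y, z as a fraction of full scale; "wx", "wy", "wz": the turn, a rotation vector about the tool's x, y, z as a fraction of full scale. A call has 1 to 12 rows; each row is the pose to reach, as a shift and turn from the pose measured when the call began, along the tool's axes at that moment, turning the shorter way round; what a row does not reach only later rows make up. Full scale, the value 1, is 40 cm for a shift and 360 degrees for a turn. A row lasts 1/8 s, in which the tool goes at most 62.5 mm and 10.7 degrees, less where a joint would pass 70% of its speed; a pose out of reach is approached as far as the arm can. A call with a number of a shift or a turn outside -1 to 1 is refused whole. A call with a gripper value outside its range is refused whole. "grip" is the gripper command: -1 is shut, 1 is fully open, values between are in proportion, set as the call begins (left out, the last holds). The fingers move at their own pace and stop on an object; "squeeze" is the grip in N (left out, the last holds). Time passes only in rows, so rows that repeat a pose let the fingers close. It gives the time, the measured TCP pose, the force and the opening at its end, in the units of the state.
- bot.observe(): the state, without advancing time (a new reading comes with each control period).
- bot.grab_frame(name): name is "scene" or "side" or "wrist"; returns (picture, depth): 384x512x3 uint8, red, green, blue; 384x512 float32, m along the optical axis (not along the pixel's ray), 0 where there is no reading.
- bot.get_calibration(name): a dict with "intrinsics" (3x3 intrinsics, pixels), "R" (3x3) and "t" (3): a world point X has camera coordinates R X + t. Camera axes: x right, y down, z forward; pixel columns grow to the right and rows downward; lengths in m; the calibration is good to about 2 mm. A picture is of the moment at which its call begins: read the wrist's pose just before it. get_calibration takes no time and is no camera call; for the wrist camera it gives the pose at the moment of the call.
- bot.job_done(): hands the job in, once; it reports no verdict.
Trained networks look in the newest picture that a camera, given by its name, has taken for a name from the list of things; names that differ only in an ending like _2 or _b are one class to them, and where a whole thing is asked for, a point or a joint stands for the part that bears it (a point fixed in the world has none). Each returns a list of dicts, best first, with "confidence" (0 to 1); they miss things now and then, are a little off and sometimes report something else, mostly with a low value. They report only what shows in the picture. A call takes as long as a camera call. They do not tell look-alikes from the thing itself.
- bot.trace(camera, target): "mask" (384x512 bool, what is visible of it) and "pixel" ([column, row] in pixels, amid what is visible of it).
The state is a dict: "clock": time; "qpos": joint angles; "qd": joint speeds; "joint_efforts": joint torques, N m; "position": TCP position; "tool_rot": TCP orientation; "force": force on the tool from outside, world axes, zero at the start; "moment": the same for the moment, N m; "grip_width": finger opening in m.
Only numpy, scipy, OpenCV 4.12 (cv2) and the standard library are available. Lean on these libraries where they do the work, as an engineer would, in place of code of your own. Each camera call takes 0.05 s, during which the arm holds its last target. There are 200 camera calls.

TASK

Set up the measuring stage for a reading: first seat the grating holder flat and square, fully home in the stage's rectangular pocket, and let go of it. Then put the amber flask, upright, ball down, into the red sprung ring and press it down through at least three quarters of the ring's travel. Finish while still holding the flask pressed down, and leave the blue bin, the eyepiece and the lens stand where they are.

Things in the scene. Friction and masses are not known exactly. Their poses are not given: they have to be found in the camera images.
- grating_mid (a point): Loose grating holder, 0.12 kg, 54 mm high; this point is its centre, 27 mm above its underside. A flat blue foot plate 60 (own x) x 44 (own y) x 12 mm carries an upright yellow frame with a pale blue-green window, centred on it: 48 (x) x 14 (y) mm, from 12 to 54 mm above the underside. Easily taken from above across the 14 mm thickness of the frame. It stands on the bench at the start, to the left or right of the stage. Half a turn about z makes no difference.
- pocket (a point): Centre of the FLOOR of the rectangular pocket in the aluminium stage; axes are those of the stage (z up). The pocket is 62.5 (x) x 46.5 (y) mm and 12 mm deep, square-edged, with a dark floor; the stage's top face is 22 mm above the bench, flush with a fully home foot plate. The stage is a fixed plate 110 (x) x 230 (y) x 22 mm; the pocket fills its -y half and the red ring stands over its +y half, the ring's centre 120 mm along +y from the pocket's centre.
- flask_ball (a point): Loose sealed round flask of amber glass, about 0.18 kg; this point is the centre of its ball (64 mm diameter), own z runs up the neck. Total height 108.5 mm. At the start it stands upright, ball down, in a fixed cork ring 84 mm in diameter and 30 mm high on the bench, with this point about 53 mm above the bench.
- flask_neck (a point): The point on the flask's axis half-way along the free neck and stopper, 52 mm above the ball's centre, where it can be gripped. The neck is a straight amber cylinder 26 mm in diameter that leaves the ball 29 mm above the ball's centre; a white stopper of the same width begins 65.5 mm and ends 76.5 mm above the ball's centre.
- cradle_ring (a point): Centre of the top edge of the red sprung ring, 72 mm outer and 44 mm inner diameter, 10 mm thick, level; moves down with the ring. It lies 65 mm above the bench when the ring is up and 49 mm when it is fully down. A flask resting in it has its ball's centre about 23 mm above this point. Below the ring are only three low spring sleeves; the ball's underside stays clear of the stage.
- cradle (a joint): How far the red ring is pressed down, m: 0 = up, 0.016 = at its stop. Spring: about 3.6 N to start it, rising to about 10 N at the stop. It springs back up when let go, also with the flask's weight on it.
- bin: Bystander: loose blue open plastic bin 90 x 130 x 45 mm, origin at the centre of its underside, on the far part of the bench.
- eyepiece: Bystander: loose brass stepped eyepiece tube standing on end, 38 mm diameter, 60 mm high, origin at the centre of its underside.
- lens: Bystander: loose round lens (52 mm) on a stand with a 56 mm diameter round foot, 90 mm high, origin at the centre of its underside.
Things that resemble listed ones, but are neither listed nor needed, are in the scene too. Of the things that look like the part that bears flask_ball, the larger one is meant. Leave any purple look-alike of the part that bears grating_mid alone.

How it is judged:
On the way, in this order (a step that is already met when the one before it is completed fails the run):
1. the grating holder is seated flat and square, fully home in the pocket, and let go, the ring still up (horizontal distance between grating_mid and pocket below 0.004 m and z of grating_mid in the frame of pocket below 0.0295 m and angle between grating_mid's own z axis and vertical below 0.05 rad and angle between the x axis of grating_mid and the x axis of pocket, either way round below 0.1 rad and contact force between the fingers and grating below 0.3 N and value of joint cradle below 0.004 m), for 0.2 s.
2. the flask, held upright, presses the ring down (value of joint cradle above 0.011 m and horizontal distance between flask_ball and cradle_ring below 0.006 m and z of flask_ball in the frame of cradle_ring below 0.029 m and angle between flask_ball's own z axis and vertical below 0.2 rad and contact force between the fingers and flask above 2 N and contact force between flask and cradle above 4 N and contact force between each of the arm, the fingers and cradle below 0.5 N), for 0.2 s.
At the end, for the whole second after the job is handed in: Grating holder released in the pocket: centred to 4 mm, within 2.5 mm of the floor, tilt < 0.05, yaw < 0.1 rad off. Flask in the ring: within 6 mm of its axis, tilt < 0.2 rad, fingers on it (> 2 N), ring pressed > 11 mm by it (> 4 N) and still, ring untouched by the robot (all of step 2 and horizontal distance between grating_mid and pocket below 0.004 m and z of grating_mid in the frame of pocket below 0.0295 m and angle between grating_mid's own z axis and vertical below 0.05 rad and angle between the x axis of grating_mid and the x axis of pocket, either way round below 0.1 rad and contact force between the fingers and grating below 0.3 N and velocity of joint cradle between -0.01 and 0.01 m/s); the arm keeps its last pose, push and grip.
It fails at once if the blue bin is moved more than 25 mm (distance of bin from where it was at the start of the episode above 0.025 m).
It fails at once if the eyepiece is moved more than 25 mm (distance of eyepiece from where it was at the start of the episode above 0.025 m).
It fails at once if the lens stand is moved more than 25 mm (distance of lens from where it was at the start of the episode above 0.025 m).
It also fails if it takes over 64 s, if anything falls off the work surface, if the arm or the gripper's body presses on something with over 40 N, if the wrist force passes 120 N, or if a joint passes its speed limit or range.

## Working session

There is one attempt and no reset: what is moved stays moved. The work goes in short steps, Python scripts to look and compute and a tool call to move; the robot and the scene stay as the last step left them, time stands still between calls to the robot, and variables do not carry over. Pictures are saved under pics/ and viewed, on a budget of 10 in all, crops included, one or two more only if the job needs it, and the job is handed in when it is done.

Besides the shell and the picture viewer there is one more tool, called after "Call:" in YAML: its name, and indented under it one key for each argument. servo_tool: Moves the arm, as the interface text tells. Shift numbers are shares of 40 cm and turn numbers shares of 360 degrees, none past 1 either way. Its arguments: {"type":"object","properties":{"targets":{"type":"array"},"grip":{"type":"number"},"squeeze":{"type":"number"}},"required":["targets"]}

```bash
mkdir -p pics
python3 - <<'E'
from workcell import bot
import numpy as np, cv2
s=bot.observe(); print({k:np.round(v,3) for k,v in s.items()})
ims=[]
for n in ["scene","side"]:
    p,d=bot.grab_frame(n); np.savez(f"{n}0.npz",p=p,d=d); c=bot.get_calibration(n); print(n,c)
    cv2.imwrite(f"pics/{n}0.png",cv2.resize(p[:,:,::-1],(768,576),interpolation=cv2.INTER_CUBIC))
E
```

```text
{'clock': np.float64(0.0), 'qpos': array([-1.387,  0.522, -0.036,  1.6  ,  0.021,  1.021, -0.113]), 'qd': array([-0.002, -0.   , -0.001, -0.   ,  0.002, -0.   ,  0.002]), 'joint_efforts': array([ 1.0000e-03, -9.2710e+01,  1.9800e+00, -3.6993e+01,  1.8000e-02,
        8.0000e-03, -0.0000e+00]), 'position': array([0.157, 0.605, 0.231]), 'tool_rot': array([-1.509,  1.57 , -1.763]), 'force': array([-0.162,  0.046, -0.612]), 'moment': array([ 0.001, -0.015,  0.017]), 'grip_width': np.float64(0.085)}
scene {'intrinsics': array([[452.9906271 ,   0.        , 246.93480916],
       [  0.        , 452.9906271 , 192.22109733],
       [  0.        ,   0.        ,   1.        ]]), 'R': array([[-0.88957884,  0.45668745,  0.00927718],
       [ 0.38627539,  0.76295352, -0.51835629],
       [-0.24380487, -0.45753524, -0.85511443]]), 't': array([ 0.47510918, -0.15665342,  1.37266457])}
side {'intrinsics': array([[358.13976076,   0.        , 256.54141514],
       [  0.        , 358.13976076, 197.22365322],
       [  0.        ,   0.        ,   1.        ]]), 'R': array([[ 0.993525  , -0.11346024, -0.00590312],
       [-0.07614608, -0.62641885, -0.77575847],
       [ 0.08431992,  0.77118493, -0.63100234]]), 't': array([-0.55636517,  0.10464383,  0.92498076])}
```

View pics/scene0.png

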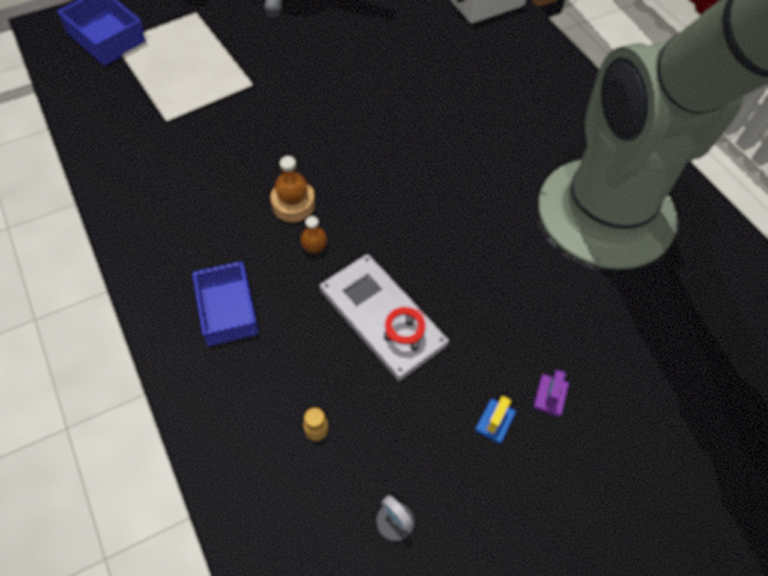

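View pics/side0.png

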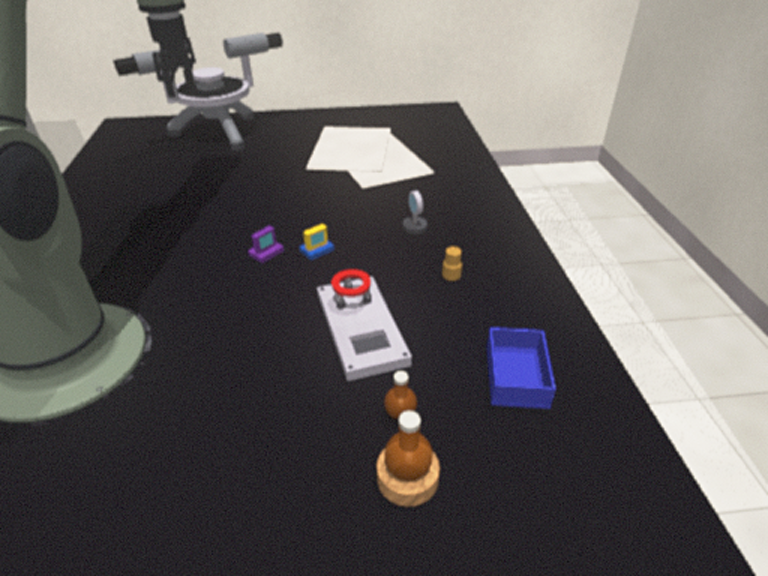

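Scene picture (768x576): the larger amber flask stands in the cork ring at (290,185), a smaller flask stands beside it at (313,237). The blue/yellow grating is at (496,418) and the purple look-alike at (552,393). The stage pocket is at (362,290) and the ring at (405,325). I'll take the flask in the cork ring, since it is the larger one, and the blue/yellow holder. Next I measure both.

```bash
cat > h.py <<'E'
from workcell import bot
import numpy as np, cv2
from scipy.spatial.transform import Rotation as Rn
def cloud(n,p,d,c=None):
    c=c or bot.get_calibration(n); K=c["intrinsics"]
    v,u=np.mgrid[:384,:512]
    X=np.stack([(u-K[0,2])*d/K[0,0],(v-K[1,2])*d/K[1,1],d],-1)
    return (X-c["t"])@c["R"]
def hsv(p): return cv2.cvtColor(p,cv2.COLOR_RGB2HSV)
def rot(s): return Rn.from_euler("xyz",s["tool_rot"])
def plan(pos,R=None):
    "fractions for servo_tool to reach TCP pos (world) and rotation R"
    s=bot.observe(); T=rot(s)
    sh=T.inv().apply(np.array(pos)-s["position"])/0.4
    w=(T.inv()*R).as_rotvec()/(2*np.pi) if R is not None else np.zeros(3)
    print("shift",np.round(sh,4),"turn",np.round(w,4))
def down(yaw):
    "tool x down, tool y horizontal at angle yaw in world"
    x=np.array([0,0,-1.]); y=np.array([np.cos(yaw),np.sin(yaw),0]); return Rn.from_matrix(np.stack([x,y,np.cross(x,y)],1))
E
python3 - <<'E'
from h import *
s=bot.observe(); T=rot(s).as_matrix(); print(np.round(T,3))
def rect(P):
    (c,sz,a)=cv2.minAreaRect((P[:,:2]*1000).astype(np.float32)); return np.round(c,1),np.round(sz,1),round(a,1)
for n in ["scene","side"]:
    z=np.load(n+"0.npz"); p,d=z["p"],z["d"]; W=cloud(n,p,d); H=hsv(p)
    bench=np.median(W[150:250,200:300,2]); print(n,"bench",bench)
    for t in ["grating_mid","flask_ball","cradle_ring","bin","eyepiece","lens"]:
        if t=="flask_ball" and n=="x":continue
        bot.grab_frame(n)
        for r in bot.trace(n,t):
            m=r["mask"]&(d>0); m=cv2.erode(m.astype(np.uint8),np.ones((2,2)))>0
            if m.sum()<5: continue
            P=W[m]; print(t,round(r["confidence"],2),np.round(r["pixel"],0),m.sum(),"med",np.round(np.median(P,0),3),"min",np.round(np.percentile(P,3,0),3),"max",np.round(np.percentile(P,97,0),3), "hue",np.median(H[m],0))
    red=((H[...,0]<6)|(H[...,0]>174))&(H[...,1]>180)&(H[...,2]>120)&(W[...,0]>0.2)&(W[...,2]<.12)&(W[...,2]>.04)
    P=W[red]; print("red",red.sum(),np.median(P[:,2]),cv2.minEnclosingCircle((P[:,:2]*1000).astype(np.float32)))
    st=(abs(W[...,2]-0.022)<0.005)&(H[...,1]<50)&(H[...,2]>120)&(W[...,0]>.2)&(W[...,0]<.8)&(abs(W[...,1])<.4)
    k,l,stt,ce=cv2.connectedComponentsWithStats(st.astype(np.uint8)); i=1+np.argmax(stt[1:,4]); print("stage",rect(W[l==i]),np.median(W[l==i][:,2]),ce[i])
E
```

```text
[[-0.     0.251  0.968]
 [-0.001  0.968 -0.251]
 [-1.    -0.001  0.   ]]
scene bench 0.0002348784003714003
grating_mid 0.71 [366. 265.] 366 med [0.341 0.285 0.013] min [0.311 0.256 0.006] max [0.36  0.308 0.055] hue [141. 146. 162.]
grating_mid 0.62 [332. 283.] 401 med [0.449 0.281 0.012] min [0.415 0.254 0.006] max [0.473 0.302 0.055] hue [107. 180. 183.]
flask_ball 0.85 [194. 122.] 415 med [ 0.562 -0.285  0.074] min [ 0.536 -0.305  0.044] max [ 0.585 -0.267  0.128] hue [ 14. 195. 119.]
flask_ball 0.77 [208. 162.] 226 med [ 0.567 -0.175  0.04 ] min [ 0.547 -0.19   0.019] max [ 0.584 -0.162  0.083] hue [ 14. 201. 114.]
flask_ball 0.73 [272. 213.] 314 med [0.507 0.075 0.063] min [0.478 0.042 0.04 ] max [0.54  0.106 0.067] hue [  1. 192. 213.]
cradle_ring 0.73 [275. 209.] 294 med [0.51  0.072 0.063] min [0.479 0.042 0.038] max [0.54  0.106 0.067] hue [  1. 194. 213.]
bin 0.63 [149. 204.] 1556 med [ 0.765 -0.137  0.004] min [ 0.72  -0.198 -0.001] max [ 0.81  -0.064  0.044] hue [119. 146. 182.]
eyepiece 0.77 [210. 282.] 229 med [0.716 0.161 0.046] min [0.7   0.144 0.006] max [0.73  0.169
[... 891 characters left out ...]
131.]
cradle_ring 0.65 [232. 192.] 264 med [0.502 0.056 0.063] min [0.476 0.033 0.022] max [0.536 0.114 0.066] hue [  1.  189.5 187.5]
bin 0.98 [343. 248.] 2064 med [ 0.766 -0.134  0.013] min [ 0.711 -0.205  0.001] max [ 0.81  -0.07   0.045] hue [119. 158. 140.]
eyepiece 0.58 [300. 176.] 207 med [0.711 0.135 0.033] min [0.696 0.129 0.003] max [0.727 0.151 0.061] hue [ 18. 151. 136.]
lens 0.69 [277. 145.] 237 med [0.666 0.327 0.014] min [0.648 0.311 0.002] max [0.689 0.356 0.087] hue [133.  14.  97.]
red 204 0.06455745935085311 ((505.9225158691406, 68.91412353515625), 36.88935089111328)
stage (array([516.7,   9.7]), array([110.7, 232.2]), 10.9) 0.021683637760641798 [241.50491803 219.18579235]
```

Run:
```python
from h import *
s=bot.observe(); T=rot(s); c=bot.get_calibration("wrist"); print(c["intrinsics"])
print("cam pos in tool",T.inv().apply(-c["R"].T@c["t"]-s["position"]),"cam z in tool",T.inv().apply(c["R"][2]),"cam x in tool",T.inv().apply(c["R"][0]))
for n in ["scene","side"]:
    z=np.load(n+"0.npz"); p,d=z["p"],z["d"]; W=cloud(n,p,d); H=hsv(p)
    b=(np.hypot(W[...,0]-.444,W[...,1]-.275)<.06)
    foot=b&(H[...,0]>100)&(H[...,0]<118)&(H[...,1]>120)&(W[...,2]>.008)&(W[...,2]<.018); print(foot.sum(),cv2.minAreaRect((W[foot][:,:2]*1000).astype(np.float32)))
    top=b&(W[...,2]>.05); print(top.sum(),cv2.minAreaRect((W[top][:,:2]*1000).astype(np.float32)))
plan([.444,.275,.23])
```

```text
[[277.05996839   0.         256.30515884]
 [  0.         277.05996839 197.1572639 ]
 [  0.           0.           1.        ]]
cam pos in tool [-0.14297436 -0.0012058  -0.0834808 ] cam z in tool [ 9.45542687e-01 -1.28557339e-04  3.25498095e-01] cam x in tool [-2.74998491e-05  9.99999887e-01  4.74840277e-04]
219 ((443.71661376953125, 274.87677001953125), (62.62867736816406, 42.99351501464844), 32.30394744873047)
102 ((443.447509765625, 275.0509033203125), (48.26940155029297, 12.64936637878418), 33.11961364746094)
80 ((439.302490234375, 272.5734558105469), (61.186370849609375, 49.79304504394531), 34.44813919067383)
52 ((440.8283386230469, 271.7180480957031), (49.085243225097656, 18.0111026763916), 30.57903289794922)
shift [ 0.0033 -0.6182  0.9018] turn [0. 0. 0.]
```

Run:
```python
from h import *
plan([.442,.274,.2],down(np.radians(-58)))
```

```text
shift [ 0.0783 -0.6219  0.8976] turn [0.3707 0.     0.    ]
```

Call:
servo_tool:
  targets:
    - {"x": 0, "y": -0.3, "z": 0.45, "wx": 0.1}
    - {"x": 0.078, "y": -0.622, "z": 0.898, "wx": 0.2}
    - {"x": 0.078, "y": -0.622, "z": 0.898, "wx": 0.371}
    - {"x": 0.078, "y": -0.622, "z": 0.898, "wx": 0.371}
    - {"x": 0.078, "y": -0.622, "z": 0.898, "wx": 0.371}
    - {"x": 0.078, "y": -0.622, "z": 0.898, "wx": 0.371}
    - {"x": 0.078, "y": -0.622, "z": 0.898, "wx": 0.371}
    - {"x": 0.078, "y": -0.622, "z": 0.898, "wx": 0.371}
    - {"x": 0.078, "y": -0.622, "z": 0.898, "wx": 0.371}
    - {"x": 0.078, "y": -0.622, "z": 0.898, "wx": 0.371}
    - {"x": 0.078, "y": -0.622, "z": 0.898, "wx": 0.371}
    - {"x": 0.078, "y": -0.622, "z": 0.898, "wx": 0.371}
  grip: 1

```text
$.targets[0]: bad value
```

Call:
servo_tool:
  targets:
    - {"x": 0}
    - {"x": 0}

```text
$.targets[0]: bad value
```

Run:
```python
from h import *
s=bot.observe(); print(s["clock"],np.round(s["qpos"],3),np.round(s["position"],4),np.round(rot(s).as_matrix(),3),s["qd"].max())
c=bot.get_calibration("wrist"); p,d=bot.grab_frame("wrist"); np.savez("w1.npz",p=p,d=d)
cv2.imwrite("pics/w1.png",cv2.resize(p[:,:,::-1],(768,576)))
W=cloud("wrist",p,d,c); H=hsv(p)
b=(np.hypot(W[...,0]-.444,W[...,1]-.275)<.05)
foot=b&(H[...,0]>98)&(H[...,0]<120)&(H[...,1]>120)&(W[...,2]>.006)&(W[...,2]<.018); print(foot.sum(),cv2.minAreaRect((W[foot][:,:2]*1000).astype(np.float32)),np.median(W[foot][:,2]))
top=b&(W[...,2]>.051)&(W[...,2]<.07); print(top.sum(),cv2.minAreaRect((W[top][:,:2]*1000).astype(np.float32)),np.median(W[top][:,2]))
```

```text
1.3 [-1.387  0.521 -0.036  1.6    0.021  1.021 -0.113] [0.157  0.6049 0.2313] [[-0.     0.251  0.968]
 [-0.     0.968 -0.251]
 [-1.    -0.    -0.   ]] 0.0007757668745064104
0 ((0.0, 0.0), (0.0, 0.0), 0.0) nan
9 ((420.8025207519531, 266.86016845703125), (6.818394660949707, 1.2958974838256836), 27.013111114501953) 0.05258658001241779
  return _methods._mean(a, axis=axis, dtype=dtype,
  ret = ret.dtype.type(ret / rcount)
```

View pics/w1.png

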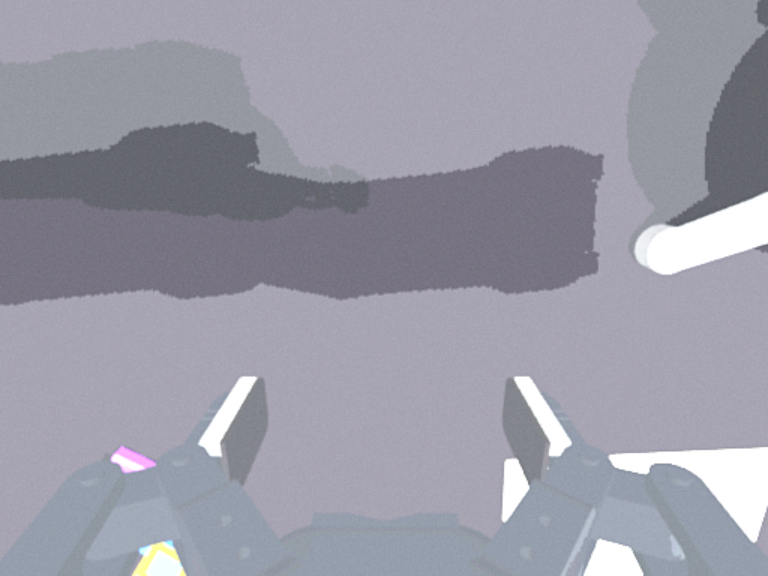

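The move call was refused, so the arm has not moved. The wrist picture is brightly exposed, with the pads at (240,430) and (530,430) and no target in the middle. I'll retry with every key in each row.

Call:
servo_tool:
  targets:
    - {"x": 0.0, "y": -0.3, "z": 0.45, "wx": 0.1, "wy": 0.0, "wz": 0.0}
    - {"x": 0.078, "y": -0.622, "z": 0.898, "wx": 0.2, "wy": 0.0, "wz": 0.0}
    - {"x": 0.078, "y": -0.622, "z": 0.898, "wx": 0.371, "wy": 0.0, "wz": 0.0}
    - {"x": 0.078, "y": -0.622, "z": 0.898, "wx": 0.371, "wy": 0.0, "wz": 0.0}
    - {"x": 0.078, "y": -0.622, "z": 0.898, "wx": 0.371, "wy": 0.0, "wz": 0.0}
    - {"x": 0.078, "y": -0.622, "z": 0.898, "wx": 0.371, "wy": 0.0, "wz": 0.0}
    - {"x": 0.078, "y": -0.622, "z": 0.898, "wx": 0.371, "wy": 0.0, "wz": 0.0}
    - {"x": 0.078, "y": -0.622, "z": 0.898, "wx": 0.371, "wy": 0.0, "wz": 0.0}
    - {"x": 0.078, "y": -0.622, "z": 0.898, "wx": 0.371, "wy": 0.0, "wz": 0.0}
    - {"x": 0.078, "y": -0.622, "z": 0.898, "wx": 0.371, "wy": 0.0, "wz": 0.0}
    - {"x": 0.078, "y": -0.622, "z": 0.898, "wx": 0.371, "wy": 0.0, "wz": 0.0}
    - {"x": 0.078, "y": -0.622, "z": 0.898, "wx": 0.371, "wy": 0.0, "wz": 0.0}
  grip: 1

```text
clock: 2.85
position: [0.4422, 0.274, 0.2002]
tool_rot: [-2.832, 1.571, 0.942]
force: [0.0, -0.8, -1.4]
grip_width: 0.0856
```

Run:
```python
from h import *
s=bot.observe(); print(s["clock"],np.round(s["qpos"],3),np.round(s["position"],4),np.round(rot(s).as_matrix(),3).tolist())
c=bot.get_calibration("wrist"); p,d=bot.grab_frame("wrist"); np.savez("w1.npz",p=p,d=d)
cv2.imwrite("pics/w2.png",cv2.resize(p[:,:,::-1],(768,576)))
W=cloud("wrist",p,d,c); H=hsv(p)
b=(np.hypot(W[...,0]-.444,W[...,1]-.275)<.05)
print("bench",np.median(W[:60,:,2]))
foot=b&(W[...,2]>.006)&(W[...,2]<.018); print(foot.sum(),cv2.minAreaRect((W[foot][:,:2]*1000).astype(np.float32)),np.median(W[foot][:,2]))
top=b&(W[...,2]>.05)&(W[...,2]<.07); print(top.sum(),cv2.minAreaRect((W[top][:,:2]*1000).astype(np.float32)),np.median(W[top][:,2]))
for t in bot.trace("wrist","grating_mid"): print(t["confidence"],t["pixel"],t["mask"].sum(),np.median(W[t["mask"]],0))
```

```text
2.85 [-1.109  0.458  0.596  1.929 -0.336  0.853 -1.276] [0.4422 0.274  0.2002] [[0.0, 0.591, -0.807], [0.0, -0.807, -0.591], [-1.0, -0.0, -0.0]]
bench 0.0005897861826047258
1192 ((441.28509521484375, 271.9173583984375), (60.474483489990234, 43.94947052001953), 32.72910690307617) 0.012457664460398863
559 ((441.438232421875, 272.05413818359375), (47.95193099975586, 13.973929405212402), 32.85301971435547) 0.05438914444925463
0.9 [254.6, 175.2] 1819 [0.44515982 0.27475198 0.01296768]
0.59 [205.9, 240.2] 1682 [0.34120656 0.27776465 0.01566437]
```

View pics/w2.png

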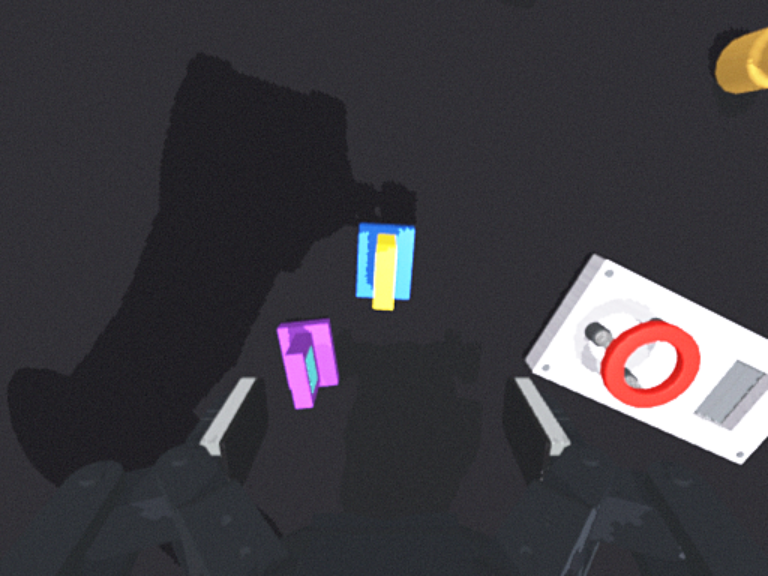

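Run:
```python
from h import *
plan([.4413,.272,.022],down(np.radians(-57.2)))
```

```text
shift [0.4451 0.003  0.0047] turn [ 0.01    0.     -0.0001]
```

Call:
servo_tool:
  targets:
    - {"x": 0.1, "y": 0.003, "z": 0.0047, "wx": 0.01, "wy": 0.0, "wz": 0.0}
    - {"x": 0.2, "y": 0.003, "z": 0.0047, "wx": 0.01, "wy": 0.0, "wz": 0.0}
    - {"x": 0.3, "y": 0.003, "z": 0.0047, "wx": 0.01, "wy": 0.0, "wz": 0.0}
    - {"x": 0.38, "y": 0.003, "z": 0.0047, "wx": 0.01, "wy": 0.0, "wz": 0.0}
    - {"x": 0.43, "y": 0.003, "z": 0.0047, "wx": 0.01, "wy": 0.0, "wz": 0.0}
    - {"x": 0.445, "y": 0.003, "z": 0.0047, "wx": 0.01, "wy": 0.0, "wz": 0.0}
    - {"x": 0.445, "y": 0.003, "z": 0.0047, "wx": 0.01, "wy": 0.0, "wz": 0.0}
  grip: 0.0

```text
clock: 3.82
position: [0.4414, 0.272, 0.0223]
tool_rot: [1.766, 1.571, -0.801]
force: [0.4, 0.7, -0.0]
grip_width: 0.043
```

Call:
servo_tool:
  targets:
    - {"x": 0.0, "y": 0.0, "z": 0.0, "wx": 0.0, "wy": 0.0, "wz": 0.0}
    - {"x": 0.0, "y": 0.0, "z": 0.0, "wx": 0.0, "wy": 0.0, "wz": 0.0}
    - {"x": 0.0, "y": 0.0, "z": 0.0, "wx": 0.0, "wy": 0.0, "wz": 0.0}
    - {"x": 0.0, "y": 0.0, "z": 0.0, "wx": 0.0, "wy": 0.0, "wz": 0.0}
    - {"x": 0.0, "y": 0.0, "z": 0.0, "wx": 0.0, "wy": 0.0, "wz": 0.0}
    - {"x": 0.0, "y": 0.0, "z": 0.0, "wx": 0.0, "wy": 0.0, "wz": 0.0}
  grip: -1
  squeeze: 30

```text
clock: 4.58
position: [0.4418, 0.2724, 0.0231]
tool_rot: [-3.03, 1.57, 0.686]
force: [-0.9, 0.2, 7.8]
grip_width: 0.0132
```

Run:
```python
from h import *
plan([.4413,.272,.19])
plan([.61,-.033,.19],down(np.radians(-79)))
```

```text
shift [-4.172e-01  1.000e-04  1.000e-03] turn [0. 0. 0.]
shift [-0.4174  0.8694  0.0616] turn [ 0.0609 -0.0002  0.0001]
```

Call:
servo_tool:
  targets:
    - {"x": -0.05, "y": 0.0, "z": 0.0, "wx": 0.0, "wy": 0.0, "wz": 0.0}
    - {"x": -0.18, "y": 0.0, "z": 0.0, "wx": 0.0, "wy": 0.0, "wz": 0.0}
    - {"x": -0.32, "y": 0.0, "z": 0.0, "wx": 0.0, "wy": 0.0, "wz": 0.0}
    - {"x": -0.417, "y": 0.1, "z": 0.01, "wx": 0.01, "wy": 0.0, "wz": 0.0}
    - {"x": -0.417, "y": 0.25, "z": 0.02, "wx": 0.02, "wy": 0.0, "wz": 0.0}
    - {"x": -0.417, "y": 0.4, "z": 0.03, "wx": 0.03, "wy": 0.0, "wz": 0.0}
    - {"x": -0.417, "y": 0.55, "z": 0.04, "wx": 0.04, "wy": 0.0, "wz": 0.0}
    - {"x": -0.417, "y": 0.7, "z": 0.05, "wx": 0.05, "wy": 0.0, "wz": 0.0}
    - {"x": -0.417, "y": 0.8, "z": 0.06, "wx": 0.06, "wy": 0.0, "wz": 0.0}
    - {"x": -0.417, "y": 0.87, "z": 0.062, "wx": 0.061, "wy": 0.0, "wz": 0.0}
    - {"x": -0.417, "y": 0.87, "z": 0.062, "wx": 0.061, "wy": 0.0, "wz": 0.0}
    - {"x": -0.417, "y": 0.87, "z": 0.062, "wx": 0.061, "wy": 0.0, "wz": 0.0}

```text
clock: 6.08
position: [0.6097, -0.0326, 0.1899]
tool_rot: [-2.256, 1.569, 1.078]
force: [0.1, -0.1, -0.7]
grip_width: 0.0135
```

Run:
```python
from h import *
s=bot.observe(); print(s["clock"],np.round(s["qpos"],3),np.round(s["position"],4),np.round(rot(s).as_matrix(),3).tolist(),s["grip_width"])
c=bot.get_calibration("wrist"); p,d=bot.grab_frame("wrist"); np.savez("w3.npz",p=p,d=d,R=c["R"],t=c["t"])
cv2.imwrite("pics/w3.png",cv2.resize(p[:,:,::-1],(768,576)))
W=cloud("wrist",p,d,c); H=hsv(p)
near=lambda a,b,r: np.hypot(W[...,0]-a,W[...,1]-b)<r
R=lambda m: cv2.minAreaRect((W[m][:,:2]*1000).astype(np.float32))
pk=near(.529,-.048,.055)&(W[...,2]>.004)&(W[...,2]<.016); print("pocket floor",pk.sum(),R(pk),np.median(W[pk][:,2]))
st=near(.518,.011,.14)&(abs(W[...,2]-.022)<.004); print("stage",st.sum(),R(st),np.median(W[st][:,2]))
red=((H[...,0]<6)|(H[...,0]>174))&(H[...,1]>150)&(abs(W[...,2]-.065)<.006); P=W[red]; print("ring",red.sum(),np.median(P[:,2]),cv2.minEnclosingCircle((P[:,:2]*1000).astype(np.float32)))
b=near(s["position"][0],s["position"][1],.06)&(abs(W[...,2]-.18)<.012)&(H[...,0]>95)&(H[...,0]<120)&(H[...,1]>100); print("foot",b.sum(),R(b) if b.sum() else 0,np.median(W[b][:,2]))
b=near(s["position"][0],s["position"][1],.06)&(W[...,2]>.13)&(H[...,0]>20)&(H[...,0]<35)&(H[...,1]>120); print("frame",b.sum(),R(b) if b.sum() else 0,np.percentile(W[b][:,2],[2,50,98]))
```

```text
6.075 [-0.481  0.643  0.675  1.706 -0.476  0.962 -1.003] [ 0.6097 -0.0326  0.1899] [[0.001, 0.191, -0.982], [0.001, -0.982, -0.191], [-1.0, -0.001, -0.001]] 0.01347713397240806
pocket floor 0 ((0.0, 0.0), (0.0, 0.0), 0.0) nan
stage 6413 ((516.5521850585938, 10.032379150390625), (111.65546417236328, 230.66680908203125), 10.820047378540039) 0.022252327224981668
ring 1968 0.06498706107334093 ((505.4793395996094, 68.82424926757812), 36.49349594116211)
foot 2200 ((623.1121826171875, -31.42262840270996), (34.18980407714844, 43.99322509765625), 11.657524108886719) 0.1788798270360632
frame 3425 ((609.7543334960938, -33.627220153808594), (49.37054443359375, 16.657148361206055), 11.171605110168457) [0.18449895 0.22078425 0.22242922]
  return _methods._mean(a, axis=axis, dtype=dtype,
  ret = ret.dtype.type(ret / rcount)
```

View pics/w3.png

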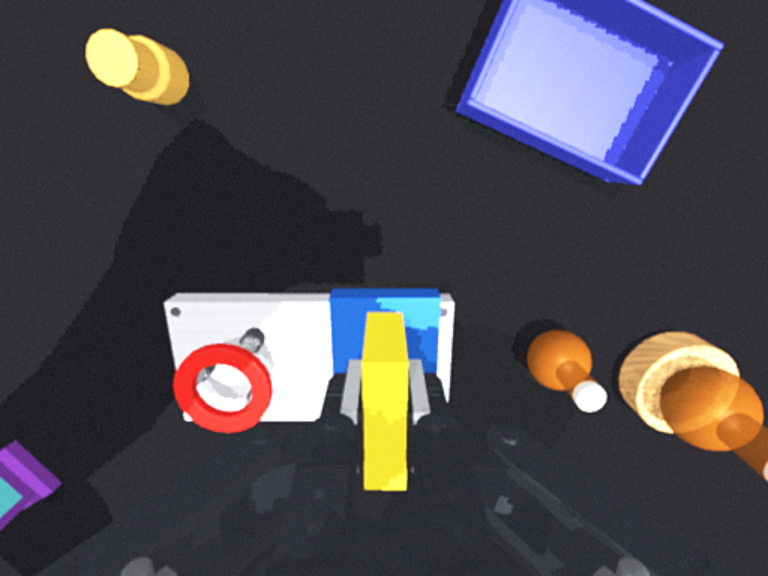

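The wrist view shows the holder well gripped: yellow frame at (385,400), blue foot at (385,330). The ring is at (222,388). The pocket is hidden behind the foot, so I move inward to see it.

Call:
servo_tool:
  targets:
    - {"x": 0.0, "y": 0.0, "z": 0.13, "wx": 0.0, "wy": 0.0, "wz": 0.0}
    - {"x": 0.0, "y": 0.0, "z": 0.26, "wx": 0.0, "wy": 0.0, "wz": 0.0}
    - {"x": 0.0, "y": 0.0, "z": 0.37, "wx": 0.0, "wy": 0.0, "wz": 0.0}
    - {"x": 0.0, "y": 0.0, "z": 0.4, "wx": 0.0, "wy": 0.0, "wz": 0.0}
    - {"x": 0.0, "y": 0.0, "z": 0.4, "wx": 0.0, "wy": 0.0, "wz": 0.0}
    - {"x": 0.0, "y": 0.0, "z": 0.4, "wx": 0.0, "wy": 0.0, "wz": 0.0}

```text
clock: 6.88
position: [0.4537, -0.0623, 0.1899]
tool_rot: [-2.642, 1.569, 0.694]
force: [-1.1, -0.0, -1.7]
grip_width: 0.0134
```

```bash
cat > m.py <<'E'
from h import *
import sys
s=bot.observe(); print(s["clock"],np.round(s["position"],4),s["grip_width"])
c=bot.get_calibration("wrist"); p,d=bot.grab_frame("wrist"); np.savez("w4.npz",p=p,d=d,R=c["R"],t=c["t"])
cv2.imwrite(sys.argv[1],cv2.resize(p[:,:,::-1],(768,576)))
W=cloud("wrist",p,d,c); H=hsv(p)
near=lambda a,b,r: np.hypot(W[...,0]-a,W[...,1]-b)<r
R=lambda m: cv2.minAreaRect((W[m][:,:2]*1000).astype(np.float32)) if m.sum()>9 else None
st=near(.518,.011,.14)&(abs(W[...,2]-.022)<.004); print("stage",st.sum(),R(st),np.median(W[st][:,2]))
pk=near(.528,-.048,.045)&(W[...,2]>.004)&(W[...,2]<.016); print("pocket floor",pk.sum(),R(pk),np.median(W[pk][:,2]))
red=((H[...,0]<6)|(H[...,0]>174))&(H[...,1]>150)&(abs(W[...,2]-.065)<.006); P=W[red]; print("ring",red.sum(),np.median(P[:,2]),cv2.minEnclosingCircle((P[:,:2]*1000).astype(np.float32)))
x,y,z=s["position"]
b=near(x,y,.06)&(abs(W[...,2]-z+.011)<.012)&(H[...,0]>95)&(H[...,0]<120)&(H[...,1]>100); print("foot",b.sum(),R(b),np.median(W[b][:,2]))
b=near(x,y,.06)&(abs(W[...,2]-z-.031)<.004)&(H[...,0]>20)&(H[...,0]<35)&(H[...,1]>120); print("frame",b.sum(),R(b))
E
python3 m.py pics/w4.png
```

```text
6.875 [ 0.4537 -0.0623  0.1899] 0.0134318141628363
stage 16988 ((516.6612548828125, 10.074836730957031), (110.37751770019531, 230.96046447753906), 10.9915189743042) 0.022451250591700667
pocket floor 2555 ((527.9845581054688, -49.22738265991211), (62.44636535644531, 46.72233581542969), 10.930619239807129) 0.010707301232398075
ring 3195 0.06524749844218139 ((505.9877014160156, 68.61467742919922), 36.11573791503906)
foot 2717 ((467.03753662109375, -60.99937438964844), (34.165042877197266, 44.08803939819336), 11.134519577026367) 0.17895167873793164
frame 2617 ((454.0229797363281, -63.792198181152344), (49.06242370605469, 14.878385543823242), 12.097273826599121)
```

View pics/w4.png

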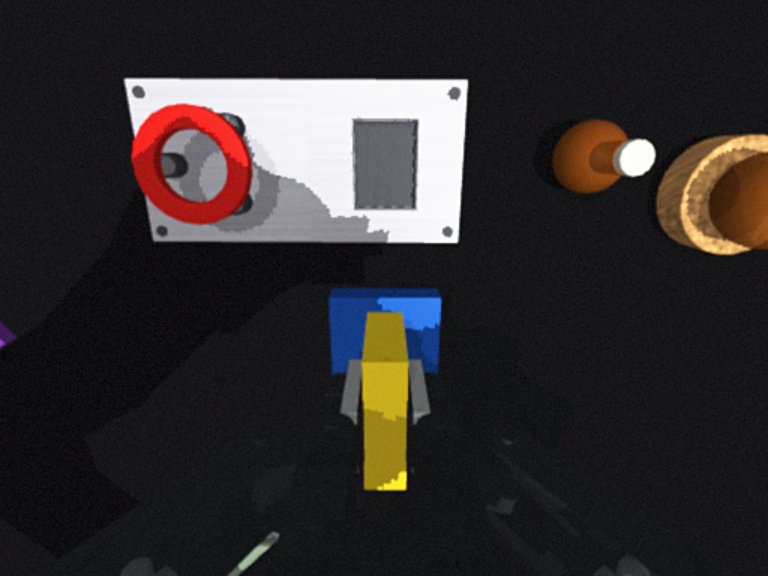

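Pocket at (385,165), the held foot at (385,330). I lower it to just above the pocket and compare the foot and stage at about the same depth.

Run:
```python
from h import *
plan([.5275,-.0482,.054],down(np.radians(-79.1)))
```

```text
shift [ 0.3396  0.0007 -0.1877] turn [ 0.0006 -0.0002  0.0001]
```

Call:
servo_tool:
  targets:
    - {"x": 0.05, "y": 0.0007, "z": -0.1, "wx": 0.0, "wy": 0.0, "wz": 0.0}
    - {"x": 0.12, "y": 0.0007, "z": -0.1877, "wx": 0.0006, "wy": 0.0, "wz": 0.0}
    - {"x": 0.22, "y": 0.0007, "z": -0.1877, "wx": 0.0006, "wy": 0.0, "wz": 0.0}
    - {"x": 0.3, "y": 0.0007, "z": -0.1877, "wx": 0.0006, "wy": 0.0, "wz": 0.0}
    - {"x": 0.3396, "y": 0.0007, "z": -0.1877, "wx": 0.0006, "wy": -0.0002, "wz": 0.0001}
    - {"x": 0.3396, "y": 0.0007, "z": -0.1877, "wx": 0.0006, "wy": -0.0002, "wz": 0.0001}
    - {"x": 0.3396, "y": 0.0007, "z": -0.1877, "wx": 0.0006, "wy": -0.0002, "wz": 0.0001}

```text
clock: 7.8
position: [0.5283, -0.0483, 0.055]
tool_rot: [3.064, 1.569, 0.113]
force: [0.1, 0.8, -1.2]
grip_width: 0.0135
```

```bash
python3 m.py pics/w5.png
python3 - <<'E'
from h import *
z=np.load("w4.npz"); W=cloud("wrist",z["p"],z["d"],dict(bot.get_calibration("wrist"),R=z["R"],t=z["t"])); H=hsv(z["p"])
st=(np.hypot(W[...,0]-.518,W[...,1]-.011)<.14)&(abs(W[...,2]-.022)<.004)
a=np.radians(10.95); ex=np.array([np.cos(a),np.sin(a)]); ey=np.array([-ex[1],ex[0]])
q=W[st][:,:2]*1000-[528,-49.1]; print("stage x pct",np.percentile(q@ex,[.3,99.7]),"y",np.percentile(q@ey,[.3,99.7]))
ft=(np.hypot(W[...,0]-.5275,W[...,1]+.048)<.05)&(abs(W[...,2]-.043)<.005)&(H[...,0]>95)&(H[...,0]<120)
q=W[ft][:,:2]*1000-[528,-49.1]; print("foot x",np.percentile(q@ex,[.3,99.7]),"y",np.percentile(q@ey,[.3,99.7]),np.median(W[ft][:,2]))
E
```

```text
7.8 [ 0.5283 -0.0483  0.055 ] 0.013452588153670866
stage 31346 ((516.762451171875, 10.1021728515625), (110.38971710205078, 230.9656982421875), 10.928116798400879) 0.02232209678962574
pocket floor 407 ((553.076416015625, -44.16560363769531), (5.342484474182129, 46.596439361572266), 10.82097339630127) 0.010555823811297103
ring 6928 0.06494237237500933 ((505.7291259765625, 68.67928314208984), 36.504398345947266)
foot 2705 ((541.6390991210938, -46.91905975341797), (33.98308563232422, 44.064090728759766), 10.914403915405273) 0.04402918005758506
frame 2615 ((528.3427124023438, -49.674835205078125), (49.41002655029297, 14.843367576599121), 11.687104225158691)
stage x pct [-52.91073948  55.23105623] y [-54.41487089 170.76360134]
foot x [-2.62447255 30.53063685] y [-22.38859718  21.45413224] 0.04411070220015492
```

Run:
```python
from h import *
plan([.5275,-.04795,.042],down(np.radians(-79.05)))
```

```text
shift [ 0.0326 -0.0008  0.0019] turn [-0.0001 -0.0003 -0.    ]
```

Call:
servo_tool:
  targets:
    - {"x": 0.0, "y": -0.0008, "z": 0.0019, "wx": 0.0, "wy": -0.0003, "wz": 0.0}
    - {"x": 0.0, "y": -0.0008, "z": 0.0019, "wx": 0.0, "wy": -0.0003, "wz": 0.0}
    - {"x": 0.015, "y": -0.0008, "z": 0.0019, "wx": 0.0, "wy": -0.0003, "wz": 0.0}
    - {"x": 0.0326, "y": -0.0008, "z": 0.0019, "wx": 0.0, "wy": -0.0003, "wz": 0.0}
    - {"x": 0.0326, "y": -0.0008, "z": 0.0019, "wx": 0.0, "wy": -0.0003, "wz": 0.0}
    - {"x": 0.0326, "y": -0.0008, "z": 0.0019, "wx": 0.0, "wy": -0.0003, "wz": 0.0}

```text
clock: 8.6
position: [0.5274, -0.0481, 0.0419]
tool_rot: [0.312, 1.57, -2.64]
force: [1.2, -0.4, -0.8]
grip_width: 0.0132
```

Call:
servo_tool:
  targets:
    - {"x": 0.008, "y": 0.0, "z": 0.0, "wx": 0.0, "wy": 0.0, "wz": 0.0}
    - {"x": 0.016, "y": 0.0, "z": 0.0, "wx": 0.0, "wy": 0.0, "wz": 0.0}
    - {"x": 0.024, "y": 0.0, "z": 0.0, "wx": 0.0, "wy": 0.0, "wz": 0.0}
    - {"x": 0.024, "y": 0.0, "z": 0.0, "wx": 0.0, "wy": 0.0, "wz": 0.0}
    - {"x": 0.024, "y": 0.0, "z": 0.0, "wx": 0.0, "wy": 0.0, "wz": 0.0}

```text
clock: 9.22
position: [0.5275, -0.048, 0.0327]
tool_rot: [-1.772, 1.57, 1.56]
force: [-3.4, 1.0, 13.4]
grip_width: 0.0135
```

```bash
python3 m.py pics/w6.png
```

```text
9.225 [ 0.5275 -0.048   0.0327] 0.013497320580264344
stage 38382 ((516.7072143554688, 8.833236694335938), (111.05040740966797, 228.33489990234375), 10.957831382751465) 0.022308798022123343
pocket floor 119 ((538.0177001953125, -47.041236877441406), (39.11298751831055, 46.796051025390625), 11.345388412475586) 0.014767162963156303
ring 6188 0.0649205118638378 ((505.5643005371094, 66.03619384765625), 36.358070373535156)
foot 2502 ((538.764404296875, -46.90265655517578), (38.220298767089844, 46.627132415771484), 11.031311988830566) 0.022259970009834564
frame 2636 ((527.2952880859375, -49.39778518676758), (49.530975341796875, 14.78494644165039), 11.045072555541992)
```

Foot top is flush with the stage face (both 22.3 mm). I release it and retreat.

Call:
servo_tool:
  targets:
    - {"x": 0.0, "y": 0.0, "z": 0.0, "wx": 0.0, "wy": 0.0, "wz": 0.0}
    - {"x": 0.0, "y": 0.0, "z": 0.0, "wx": 0.0, "wy": 0.0, "wz": 0.0}
    - {"x": 0.0, "y": 0.0, "z": 0.0, "wx": 0.0, "wy": 0.0, "wz": 0.0}
    - {"x": 0.0, "y": 0.0, "z": 0.0, "wx": 0.0, "wy": 0.0, "wz": 0.0}
    - {"x": -0.03, "y": 0.0, "z": 0.0, "wx": 0.0, "wy": 0.0, "wz": 0.0}
    - {"x": -0.1, "y": 0.0, "z": 0.0, "wx": 0.0, "wy": 0.0, "wz": 0.0}
    - {"x": -0.2, "y": 0.0, "z": 0.0, "wx": 0.0, "wy": 0.0, "wz": 0.0}
    - {"x": -0.35, "y": 0.0, "z": 0.0, "wx": 0.0, "wy": 0.0, "wz": 0.0}
    - {"x": -0.5, "y": 0.0, "z": 0.0, "wx": 0.0, "wy": 0.0, "wz": 0.0}
    - {"x": -0.55, "y": 0.0, "z": 0.1, "wx": 0.0, "wy": 0.0, "wz": 0.0}
    - {"x": -0.55, "y": 0.0, "z": 0.2, "wx": 0.0, "wy": 0.0, "wz": 0.0}
    - {"x": -0.55, "y": 0.0, "z": 0.2, "wx": 0.0, "wy": 0.0, "wz": 0.0}
  grip: 0.0

```text
clock: 10.78
position: [0.4468, -0.0636, 0.2536]
tool_rot: [-1.893, 1.568, 1.437]
force: [0.6, 0.3, 0.3]
grip_width: 0.0424
```

Run:
```python
from h import *
s=bot.observe(); print(s["clock"],np.round(s["position"],4),s["grip_width"])
c=bot.get_calibration("wrist"); p,d=bot.grab_frame("wrist"); np.savez("w7.npz",p=p,d=d,R=c["R"],t=c["t"])
cv2.imwrite("pics/w7.png",cv2.resize(p[:,:,::-1],(768,576)))
W=cloud("wrist",p,d,c); H=hsv(p)
near=lambda a,b,r: np.hypot(W[...,0]-a,W[...,1]-b)<r
R=lambda m: cv2.minAreaRect((W[m][:,:2]*1000).astype(np.float32)) if m.sum()>9 else None
st=near(.518,.011,.14)&(abs(W[...,2]-.022)<.004); print("stage",R(st),np.median(W[st][:,2]))
blue=near(.528,-.048,.06)&(H[...,0]>95)&(H[...,0]<120)&(H[...,1]>100)&(W[...,2]<.03); print("foot",blue.sum(),R(blue),np.percentile(W[blue][:,2],[5,50,95]))
A=np.c_[W[blue][:,:2],np.ones(blue.sum())]; print("foot slope",np.linalg.lstsq(A,W[blue][:,2],rcond=None)[0][:2])
top=near(.528,-.048,.06)&(abs(W[...,2]-.064)<.005); print("frame top",R(top),np.median(W[top][:,2]))
red=((H[...,0]<6)|(H[...,0]>174))&(H[...,1]>150)&(abs(W[...,2]-.065)<.006); P=W[red]; print("ring",np.median(P[:,2]),cv2.minEnclosingCircle((P[:,:2]*1000).astype(np.float32)))
fl=near(.556,-.3,.06)&(W[...,2]>.02); P=W[fl]; print("flask pts",len(P)) 
stp=near(.556,-.3,.06)&(W[...,2]>.12); print("stopper",stp.sum(),R(stp), np.percentile(W[stp][:,2],[50,95]) if stp.sum() else 0)
```

```text
10.775 [ 0.4468 -0.0636  0.2536] 0.04235168993757238
stage ((516.9578857421875, 10.239212036132812), (109.4864730834961, 231.2556915283203), 10.8238525390625) 0.022479961152405054
foot 1061 ((528.31884765625, -49.17500686645508), (60.493228912353516, 45.97982406616211), 11.751385688781738) [0.02093394 0.02250418 0.02380772]
foot slope [-0.00436058 -0.01794521]
frame top ((527.4750366210938, -49.896217346191406), (46.49266052246094, 13.806607246398926), 10.392533302307129) 0.06446672984045251
ring 0.06529872945135318 ((505.5950012207031, 68.49647521972656), 35.997013092041016)
flask pts 4743
stopper 117 ((551.2694091796875, -291.66094970703125), (21.526660919189453, 6.725442886352539), 26.742382049560547) [0.12328081 0.12690747]
```

Grating seated: foot flush and level, frame top at 64.5 mm against 64 expected. Now the flask.

Run:
```python
from h import *
plan([.488,-.313,.25],down(np.radians(-79)))
for n in ["scene","side"]:
    z=np.load(n+"0.npz"); p,d=z["p"],z["d"]; W=cloud(n,p,d)
    m=(np.hypot(W[...,0]-.556,W[...,1]+.3)<.06)&(W[...,2]>.119)&(W[...,2]<.14); print(n,m.sum(),np.median(W[m],0),W[m].max(0),W[m].min(0))
```

```text
shift [0.0077 0.6322 0.0204] turn [-0.0004 -0.0002  0.0003]
scene 68 [ 0.55859675 -0.29531009  0.12707074] [ 0.57125596 -0.28349538  0.13184472] [ 0.54609635 -0.31057953  0.11928232]
side 163 [ 0.55534129 -0.30468147  0.12844756] [ 0.56845627 -0.28747465  0.13081414] [ 0.54343823 -0.31441745  0.11914142]
```

Call:
servo_tool:
  targets:
    - {"x": 0.0, "y": 0.15, "z": 0.01, "wx": 0.0, "wy": 0.0, "wz": 0.0}
    - {"x": 0.008, "y": 0.3, "z": 0.02, "wx": 0.0, "wy": 0.0, "wz": 0.0}
    - {"x": 0.008, "y": 0.45, "z": 0.02, "wx": 0.0, "wy": 0.0, "wz": 0.0}
    - {"x": 0.008, "y": 0.59, "z": 0.02, "wx": 0.0, "wy": 0.0, "wz": 0.0}
    - {"x": 0.008, "y": 0.632, "z": 0.02, "wx": 0.0, "wy": 0.0, "wz": 0.0}
    - {"x": 0.008, "y": 0.632, "z": 0.02, "wx": 0.0, "wy": 0.0, "wz": 0.0}
    - {"x": 0.008, "y": 0.632, "z": 0.02, "wx": 0.0, "wy": 0.0, "wz": 0.0}

```text
clock: 11.7
position: [0.4885, -0.3116, 0.2498]
tool_rot: [-2.055, 1.568, 1.278]
force: [0.2, -0.0, 0.1]
grip_width: 0.0429
```

Run:
```python
from h import *
s=bot.observe(); print(s["clock"],np.round(s["qpos"],3),np.round(s["position"],4),s["grip_width"])
c=bot.get_calibration("wrist"); p,d=bot.grab_frame("wrist")
cv2.imwrite("pics/w8.png",cv2.resize(p[:,:,::-1],(768,576)))
W=cloud("wrist",p,d,c); H=hsv(p)
near=np.hypot(W[...,0]-.556,W[...,1]+.3)<.06
m=near&(W[...,2]>.124)&(W[...,2]<.14); print("top",m.sum(),np.median(W[m],0),cv2.minEnclosingCircle((W[m][:,:2]*1000).astype(np.float32)))
m=near&(W[...,2]>.024)&(W[...,2]<.036); print("cork",m.sum(),cv2.minEnclosingCircle((W[m][:,:2]*1000).astype(np.float32)),np.median(W[m],0))
b=near&(W[...,2]>.045)&(W[...,2]<.08)
from scipy.optimize import least_squares
r=least_squares(lambda q: np.linalg.norm(W[b]-q,axis=1)-.032,[.556,-.3,.053],loss="soft_l1",f_scale=.001); print("ball",b.sum(),r.x)
```

```text
11.7 [-0.053  0.54   0.771  1.73  -0.43   1.049 -0.513] [ 0.4885 -0.3116  0.2498] 0.042903587859693
top 641 [ 0.55647838 -0.30143447  0.1297604 ] ((556.126220703125, -301.5819091796875), 13.082315444946289)
cork 1184 ((556.42431640625, -301.6114501953125), 41.90191650390625) [ 0.56439783 -0.29931852  0.03039862]
ball 1542 [ 0.55613992 -0.30157568  0.05298802]
```

View pics/w8.png

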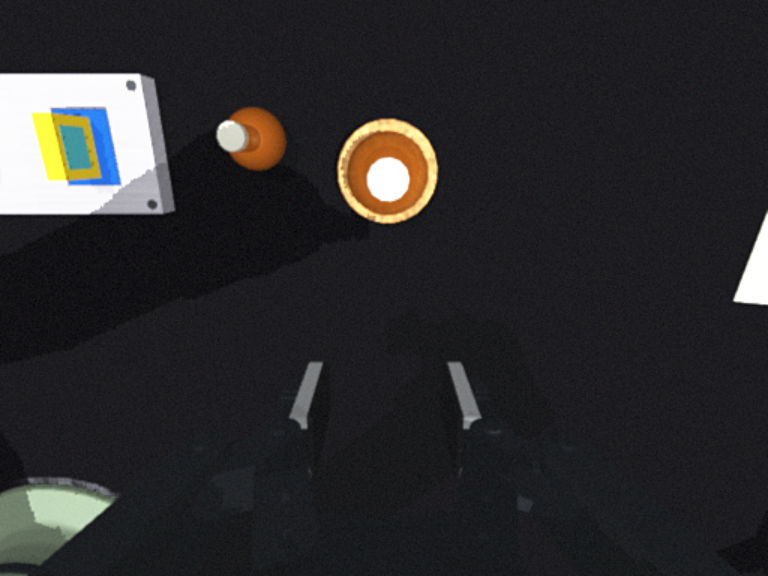

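The larger flask is in the cork ring at (388,175) and the smaller one stands free at (250,138). The seated grating is at (85,145). I take the larger flask, allowing for the camera bias of about 1.3 mm seen with the grating.

Run:
```python
from h import *
plan([.5556,-.3003,.19],down(np.radians(-79)))
plan([.5556,-.3003,.088],down(np.radians(-79)))
```

```text
shift [ 0.1501  0.0049 -0.1696] turn [-0.0001 -0.0003  0.0004]
shift [ 0.4051  0.0056 -0.1692] turn [-0.0001 -0.0003  0.0004]
```

Call:
servo_tool:
  targets:
    - {"x": 0.05, "y": 0.005, "z": -0.09, "wx": 0.0, "wy": -0.0003, "wz": 0.0004}
    - {"x": 0.15, "y": 0.005, "z": -0.17, "wx": 0.0, "wy": -0.0003, "wz": 0.0004}
    - {"x": 0.15, "y": 0.005, "z": -0.17, "wx": 0.0, "wy": -0.0003, "wz": 0.0004}
    - {"x": 0.25, "y": 0.0055, "z": -0.17, "wx": 0.0, "wy": -0.0003, "wz": 0.0004}
    - {"x": 0.35, "y": 0.0055, "z": -0.1692, "wx": 0.0, "wy": -0.0003, "wz": 0.0004}
    - {"x": 0.405, "y": 0.0055, "z": -0.1692, "wx": 0.0, "wy": -0.0003, "wz": 0.0004}
    - {"x": 0.405, "y": 0.0055, "z": -0.1692, "wx": 0.0, "wy": -0.0003, "wz": 0.0004}

```text
clock: 12.62
position: [0.5553, -0.2999, 0.0878]
tool_rot: [-0.479, 1.569, 2.854]
force: [0.6, 0.1, 0.9]
grip_width: 0.0425
```

Call:
servo_tool:
  targets:
    - {"x": 0.0, "y": 0.0, "z": 0.0, "wx": 0.0, "wy": 0.0, "wz": 0.0}
    - {"x": 0.0, "y": 0.0, "z": 0.0, "wx": 0.0, "wy": 0.0, "wz": 0.0}
    - {"x": 0.0, "y": 0.0, "z": 0.0, "wx": 0.0, "wy": 0.0, "wz": 0.0}
    - {"x": 0.0, "y": 0.0, "z": 0.0, "wx": 0.0, "wy": 0.0, "wz": 0.0}
    - {"x": 0.0, "y": 0.0, "z": 0.0, "wx": 0.0, "wy": 0.0, "wz": 0.0}
  grip: -1
  squeeze: 60

```text
clock: 13.25
position: [0.5559, -0.3002, 0.0893]
tool_rot: [2.589, 1.57, -0.361]
force: [-1.1, 1.0, 8.6]
grip_width: 0.0248
```

Run:
```python
from h import *
plan([.5559,-.3002,.22],down(np.radians(-79)))
plan([.5049,.0699,.22],down(np.radians(-79)))
```

```text
shift [-3.268e-01  0.000e+00 -1.000e-04] turn [-0.0001 -0.0001 -0.0001]
shift [-0.3271 -0.9326 -0.0511] turn [-0.0001 -0.0001 -0.0001]
```

Call:
servo_tool:
  targets:
    - {"x": -0.04, "y": 0.0, "z": 0.0, "wx": 0.0, "wy": 0.0, "wz": 0.0}
    - {"x": -0.12, "y": 0.0, "z": 0.0, "wx": 0.0, "wy": 0.0, "wz": 0.0}
    - {"x": -0.22, "y": 0.0, "z": 0.0, "wx": 0.0, "wy": 0.0, "wz": 0.0}
    - {"x": -0.327, "y": -0.03, "z": 0.0, "wx": 0.0, "wy": 0.0, "wz": 0.0}
    - {"x": -0.327, "y": -0.15, "z": -0.01, "wx": 0.0, "wy": 0.0, "wz": 0.0}
    - {"x": -0.327, "y": -0.3, "z": -0.02, "wx": 0.0, "wy": 0.0, "wz": 0.0}
    - {"x": -0.327, "y": -0.45, "z": -0.03, "wx": 0.0, "wy": 0.0, "wz": 0.0}
    - {"x": -0.327, "y": -0.6, "z": -0.04, "wx": 0.0, "wy": 0.0, "wz": 0.0}
    - {"x": -0.327, "y": -0.75, "z": -0.05, "wx": 0.0, "wy": 0.0, "wz": 0.0}
    - {"x": -0.327, "y": -0.87, "z": -0.051, "wx": 0.0, "wy": 0.0, "wz": 0.0}
    - {"x": -0.327, "y": -0.93, "z": -0.051, "wx": 0.0, "wy": 0.0, "wz": 0.0}
    - {"x": -0.327, "y": -0.933, "z": -0.051, "wx": 0.0, "wy": 0.0, "wz": 0.0}

```text
clock: 14.75
position: [0.5046, 0.0719, 0.2209]
tool_rot: [-2.691, 1.569, 0.645]
force: [0.7, -0.6, -1.8]
grip_width: 0.0246
```

Run:
```python
from h import *
from scipy.optimize import least_squares
s=bot.observe(); print(s["clock"],np.round(s["position"],4),s["grip_width"],np.round(rot(s).as_matrix()[:,0],3))
for n in ["scene","side","wrist"]:
    c=bot.get_calibration(n); p,d=bot.grab_frame(n); cv2.imwrite(f"pics/{n}9.png",cv2.resize(p[:,:,::-1],(768,576)))
    W=cloud(n,p,d,c); H=hsv(p); x,y,z=s["position"]
    near=np.hypot(W[...,0]-x,W[...,1]-y)<.045
    am=near&(H[...,0]>5)&(H[...,0]<20)&(H[...,1]>130)&(W[...,2]>z-.07)&(W[...,2]<z-.008)
    if am.sum()>30:
        r=least_squares(lambda q: np.linalg.norm(W[am]-q,axis=1)-.032,[x,y,z-.036],loss="soft_l1",f_scale=.001); print(n,"ball",am.sum(),r.x)
    red=((H[...,0]<5)|(H[...,0]>174))&(H[...,1]>150)&(abs(W[...,2]-.064)<.008)&near; 
    if red.sum()>30: print(n,"ring",red.sum(),cv2.minEnclosingCircle((W[red][:,:2]*1000).astype(np.float32)))
plan([.5049,.0699,.130],down(np.radians(-79)))
```

```text
14.75 [0.5046 0.0719 0.2209] 0.02455667772798033 [ 0.001  0.001 -1.   ]
scene ball 358 [0.50633796 0.07254477 0.18294631]
scene ring 256 ((507.2220458984375, 72.93548583984375), 35.73250198364258)
side ball 423 [0.50495689 0.07006052 0.1838196 ]
side ring 244 ((506.34942626953125, 67.60664367675781), 36.8676872253418)
wrist ball 3908 [0.50506107 0.06844983 0.18419355]
wrist ring 1181 ((506.4100646972656, 69.16415405273438), 35.207862854003906)
shift [ 0.2266 -0.0017  0.0003] turn [-0.0002 -0.0002 -0.    ]
```

Call:
servo_tool:
  targets:
    - {"x": 0.08, "y": -0.0017, "z": -0.0007, "wx": 0.0, "wy": 0.0, "wz": 0.0}
    - {"x": 0.16, "y": -0.0017, "z": -0.0007, "wx": 0.0, "wy": 0.0, "wz": 0.0}
    - {"x": 0.21, "y": -0.0017, "z": -0.0007, "wx": 0.0, "wy": 0.0, "wz": 0.0}
    - {"x": 0.225, "y": -0.0017, "z": -0.0007, "wx": 0.0, "wy": 0.0, "wz": 0.0}
    - {"x": 0.225, "y": -0.0017, "z": -0.0007, "wx": 0.0, "wy": 0.0, "wz": 0.0}
    - {"x": 0.225, "y": -0.0017, "z": -0.0007, "wx": 0.0, "wy": 0.0, "wz": 0.0}

```text
clock: 15.65
position: [0.5058, 0.0698, 0.1314]
tool_rot: [3.097, 1.568, 0.146]
force: [-0.2, 1.1, -2.4]
grip_width: 0.025
```

```bash
cat > k.py <<'E'
from h import *
from scipy.optimize import least_squares
s=bot.observe(); print(s["clock"],np.round(s["position"],4),s["grip_width"],np.round(s["force"],1),np.round(s["qd"].max(),4))
for n in ["scene","side","wrist"]:
    c=bot.get_calibration(n); p,d=bot.grab_frame(n); cv2.imwrite(f"pics/{n}_{s['clock']:.1f}.png",cv2.resize(p[:,:,::-1],(768,576)))
    W=cloud(n,p,d,c); H=hsv(p); x,y,z=s["position"]
    near=np.hypot(W[...,0]-x,W[...,1]-y)<.045
    am=near&(H[...,0]>5)&(H[...,0]<20)&(H[...,1]>130)&(W[...,2]>z-.05)&(W[...,2]<z-.008)
    if am.sum()>30:
        r=least_squares(lambda q: np.linalg.norm(W[am]-q,axis=1)-.032,[x,y,z-.036],loss="soft_l1",f_scale=.001); print(n,"ball",am.sum(),r.x)
    red=((H[...,0]<5)|(H[...,0]>174))&(H[...,1]>150)&(W[...,2]>.035)&(W[...,2]<.073)&near
    if red.sum()>30: print(n,"ring",red.sum(),cv2.minEnclosingCircle((W[red][:,:2]*1000).astype(np.float32)),"z90",np.percentile(W[red][:,2],[60,80,90]))
    top=(np.hypot(W[...,0]-.528,W[...,1]+.048)<.045)&(abs(W[...,2]-.064)<.006)
    if top.sum()>30: print(n,"frame top",cv2.minAreaRect((W[top][:,:2]*1000).astype(np.float32)),np.median(W[top][:,2]))
E
python3 k.py
```

```text
15.65 [0.5058 0.0698 0.1314] 0.024966181196811384 [-0.2  1.1 -2.4] 0.0019
scene ball 299 [0.50760864 0.07064253 0.09352057]
scene ring 140 ((510.95989990234375, 81.4994125366211), 31.920114517211914) z90 [0.06402428 0.0649605  0.06575033]
scene frame top ((530.3497924804688, -45.520076751708984), (48.68366622924805, 16.223587036132812), 12.590622901916504) 0.06258125554401686
side ball 354 [0.50583286 0.0694315  0.0942851 ]
side ring 147 ((505.5592041015625, 66.84384155273438), 35.76408767700195) z90 [0.06473297 0.06551664 0.0660075 ]
side frame top ((527.7515258789062, -49.78453063964844), (48.410343170166016, 16.745807647705078), 12.746455192565918) 0.06287608942218753
wrist ball 3931 [0.50570764 0.06876413 0.09474381]
wrist ring 1229 ((507.5616760253906, 69.46138763427734), 35.08849334716797) z90 [0.06537371 0.06577225 0.06612085]
wrist frame top ((527.4488525390625, -49.1284294128418), (48.497982025146484, 15.48851490020752), 11.482587814331055) 0.06423763279332975
```

Call:
servo_tool:
  targets:
    - {"x": 0.012, "y": 0.0, "z": 0.0, "wx": 0.0, "wy": 0.0, "wz": 0.0}
    - {"x": 0.02, "y": 0.0, "z": 0.0, "wx": 0.0, "wy": 0.0, "wz": 0.0}
    - {"x": 0.03, "y": 0.0, "z": 0.0, "wx": 0.0, "wy": 0.0, "wz": 0.0}
    - {"x": 0.04, "y": 0.0, "z": 0.0, "wx": 0.0, "wy": 0.0, "wz": 0.0}
    - {"x": 0.05, "y": 0.0, "z": 0.0, "wx": 0.0, "wy": 0.0, "wz": 0.0}
    - {"x": 0.051, "y": 0.0, "z": 0.0, "wx": 0.0, "wy": 0.0, "wz": 0.0}
    - {"x": 0.051, "y": 0.0, "z": 0.0, "wx": 0.0, "wy": 0.0, "wz": 0.0}
    - {"x": 0.051, "y": 0.0, "z": 0.0, "wx": 0.0, "wy": 0.0, "wz": 0.0}

```text
clock: 16.8
position: [0.5057, 0.0701, 0.1108]
tool_rot: [-3.085, 1.568, 0.248]
force: [-1.9, 0.6, 6.6]
grip_width: 0.0249
```

```bash
python3 k.py; ls pics
```

```text
16.8 [0.5057 0.0701 0.1108] 0.024876003537299622 [-1.9  0.6  6.6] 0.0012
scene ball 286 [0.50761544 0.0712633  0.07255309]
scene ring 127 ((511.34832763671875, 79.44148254394531), 31.59730339050293) z90 [0.04995879 0.05177093 0.05275985]
scene frame top ((529.2665405273438, -46.25984573364258), (47.47938537597656, 15.274430274963379), 10.25485610961914) 0.061993848561543365
side ball 331 [0.50579714 0.06961128 0.07338248]
side ring 144 ((503.5058898925781, 64.74110412597656), 35.53514862060547) z90 [0.05092156 0.05166847 0.05222228]
side frame top ((527.884765625, -50.22346115112305), (48.55559539794922, 16.619810104370117), 12.816911697387695) 0.06334669012035601
wrist ball 3883 [0.50579691 0.06888111 0.07428056]
wrist ring 1131 ((507.7794494628906, 69.59854888916016), 34.95897674560547) z90 [0.05151547 0.05189517 0.05217992]
wrist frame top ((527.330078125, -49.15096664428711), (48.876495361328125, 15.679587364196777), 11.335148811340332) 0.06417977709022912
scene0.png
scene9.png
scene_15.7.png
scene_16.8.png
side0.png
side9.png
side_15.7.png
side_16.8.png
w1.png
w2.png
w3.png
w4.png
w5.png
w6.png
w7.png
w8.png
wrist9.png
wrist_15.7.png
wrist_16.8.png
```

View pics/wrist_16.8.png

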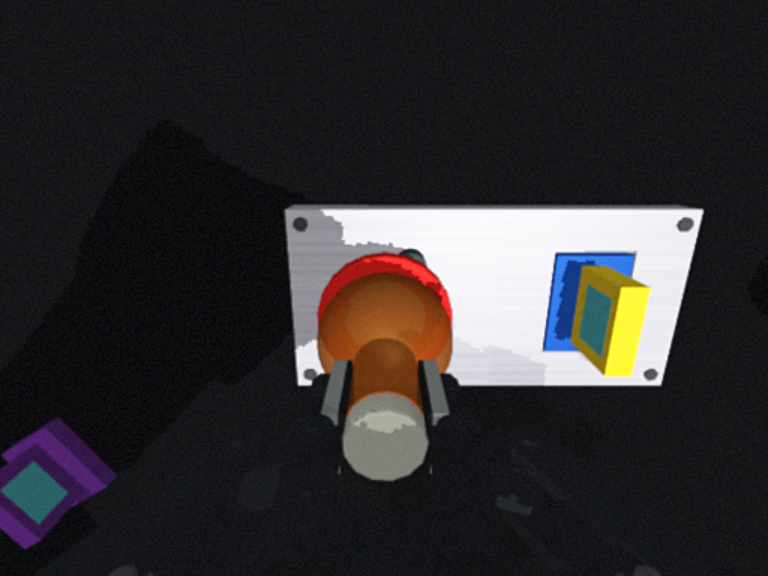

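View pics/side_16.8.png

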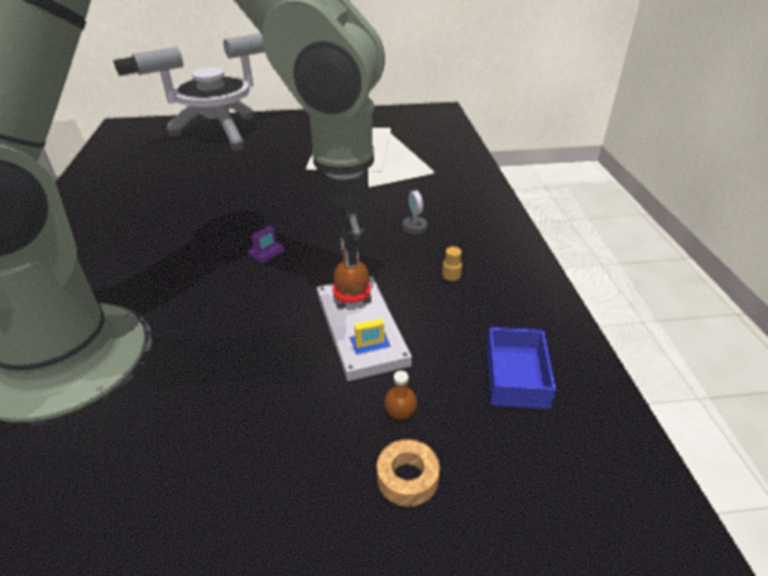

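The flask sits upright in the pressed ring at (385,320) in the wrist view, with the fingers on its neck. The grating is flush in the pocket at (595,305), and the bin, eyepiece and lens stand have not moved in the side view. I'm handing in.

```bash
python3 -c "
from workcell import bot
print(bot.job_done()); s=bot.observe(); print(s['clock'],s['position'],s['force'],s['grip_width'])"
```

```text
the job is handed in; nothing more can be done
None
the job is handed in; nothing more can be done
```

I seated the blue and yellow grating holder in the stage pocket and let go of it. Then I took the larger amber flask from the cork ring, set it in the red ring and pressed it down. I handed the job in at about 17 s with the flask still held at 60 N; no verdict was reported.

What the last checks showed:
- **Grating holder:** the foot's top is flush with the stage face at about 22.4 mm, and the upright frame's top is at 64.2 mm (64 mm if fully home). It is centred to about 1 mm and square to about 1°.
- **Ring:** the red ring moved from 65.4 to 51.9 mm, about 13.5 mm of its 16 mm travel. The wrist force rose by about 9 N, which fits the spring.
- **Flask:** it stands upright, with its ball within about 2 mm of the ring's axis by the wrist camera.
- **Bystanders:** the bin, eyepiece and lens stand look unmoved in the side picture.

What failed or disagreed:
- **Refused moves:** my first two move calls were refused because the rows lacked some keys. The arm did not move.
- **Wrist camera bias:** it read about 1.3 mm off against the gripped part, so I corrected the positions for that.
- **Ring centre, other cameras:** the scene and side cameras placed it several mm away from the ball in the last pictures, because the flask hid part of the ring. I relied on the earlier unobstructed view and the stage geometry instead.
- **Pictures:** I viewed 9 pictures in all. I did not take a separate enlarged crop to confirm each choice; I used the close wrist views for that.

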